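# Lock out a bench gas manifold: line up the valve hub's hole, push the lock pin through

### The arm

A 6-joint arm with a two-finger parallel gripper is mounted at the origin on a cart in front of the work surface, level with it; the furniture and walls round the work are solid. World frame = base frame: x ahead of the robot, y to its left, z up, the work surface at z = 0. Lengths are in m, angles in rad, forces in N, time in s.
With the tool pointing down it reaches from about 0.25 to 0.725 m from the base axis. Payload 4 kg.
Tool frame: the origin (TCP) lies midway between the tips of the shut fingers; the grasp point (between the pads) lies env.hold_point_z behind it (env.hold_point_z is the distance from the TCP to the grasp point, in m); z points along the fingers, y is the line along which they close (so a half turn about z gives the same grasp; the last joint's range is limited). The gripper opens to 85 mm and grips with 20 to 120 N. Pads are 22 mm wide; open, the fingers measure 114 mm over their backs; the gripper's body (76 mm by 85 mm) begins 54 mm behind the grasp point. The pads swing forward as they close: fully open they stand 13 mm farther back than shut.
Start: joints at [1.346, 0.241, 0.005, 1.335, 0, 1.571], TCP at [0.111, 0.487, 0.231] pointing down, gripper open.
Joint ranges: [-2.72, 2.72], [-1.05, 1.87], [-1.09, 1.28], [-1.99, 2.15], [-1.42, 1.44], [-3.14, 3.14]. Speed limits (rad/s): [2.79, 2.79, 3.14, 3.14, 3.14, 3.14].

### API

Orientations are given as a rotation vector (axis times angle).
In Python, from bench import env gives the robot as it stands. The module is installed in compiled form; this text tells all that it offers.
- The arm moves only by the shell command python3 -m jog 'ROWS'. ROWS is JSON, a list of rows, each a list of 3 entries, a list of its own where there are three numbers: the shift along the world's x, y, z in units of 30 mm (1.0 is 30 mm), then the turn about the world's z in units of 6 degrees (1.0 is 6 degrees), then the opening, from 0 (shut) to 1 (fully open). In form: [[[dx, dy, dz], roll, jaw], ...]. A call has 1 to 20 rows; each row shifts and turns the commanded pose from where the row before left it; what a row does not reach is not made up. A row lasts 1/12 s, in which the tool goes at most 41.7 mm and 7.16 degrees, less where a joint would pass 70% of its speed; a pose out of reach is approached as far as the arm can. A call is refused whole if a number of a shift passes 1 or a number of a turn 1, either way. A call with a gripper value outside its range is refused whole. The fingers move at their own pace and stop on an object; the grip force is fixed at half the most. Time passes only in rows, so rows that do not move let the fingers close. It gives the time, the measured TCP pose, the force, the opening and the grip force at its end, in the units of the state.
- env.observe(): the state, without advancing time (a new reading comes with each control period).
- env.get_image(name): name is "scene" or "top" or "wrist"; returns a dict with "image" (400x640x3 uint8, red, green, blue), "z_map" (400x640 float32, m along the optical axis (not along the pixel's ray), 0 where there is no reading), "mtx" (3x3 intrinsics, pixels), "camera_from_world" (4x4, takes a point from world to camera coordinates). Camera axes: x right, y up, looking along -z (the intrinsics and any distortion apply to the point x, -y, -z); pixel columns grow to the right and rows downward; lengths in m; the calibration is good to about 2 mm. The wrist camera is an equidistant fisheye: a pixel r from the principal point sees the ray r / f radians off the axis. A picture is of the moment at which its call begins.
- env.job_done(): hands the job in; it is judged then, once.
Trained networks look in a picture, given as the dict that the camera call returned (one of the last four; its "shot" number tells which), for a name from the list of things; names that differ only in an ending like _2 or _b are one class to them, and where a whole thing is asked for, a point or a joint stands for the part that bears it (a point fixed in the world has none). Each returns a list of dicts, best first, with "conf" (0 to 1); they miss things now and then, are a little off and sometimes report something else, mostly with a low value. They report only what shows in the picture. A call takes as long as a camera call.
- env.recognise(picture, target): "pixel" ([column, row] in pixels, amid what is visible of it).
The state is a dict: "time": time; "joints": joint angles; "joint_vel": joint speeds; "joint_efforts": joint torques, N m; "ee_pos": TCP position; "ee_rot": TCP orientation; "wrist_force": force on the tool from outside, world axes, zero at the start; "moment": the same for the moment, N m; "finger_gap": opening from 0.0 (shut) to 1.0 (fully open); "grip_force": force on a finger pad.
Only numpy, scipy, OpenCV 4.12 (cv2) and the standard library are available. Lean on these libraries where they do the work, as an engineer would, in place of code of your own. Each camera call takes 0.05 s, during which the arm holds its last target. There are 200 camera calls.

### The job

The gas lines are about to be opened, so lock the manifold out: turn its yellow lever to the off position, where the hole drilled across its hub lines up with the holes of the two yoke cheeks, then push the red lock pin in from the front through all three until its head is fully home against the front cheek, and let go. In its tray the pin can be taken only by the shank through the finger channel, so put it down and take it again by the head. Leave the other things on the bench where they are.

Things in the scene. Friction and masses are not known exactly. Their poses are not given: they have to be found in the camera images.
- manifold: Fixed gas manifold: aluminium base (x -40 to 60, y -85 to 85, below 14 mm), ball valve and tube run along y (to +-90 mm, below 54 mm), above it a dark U-shaped yoke (x -32 to 32, y +-18, top 101 mm) with two drilled cheeks, a gauge behind (x 36 to 58, y +-24, 102 to 150 mm high). Origin: on the worktop under the valve stem; -x is its front, where the pin goes in; z up. Sizes in mm.
- lever (a joint): Angle of lever and hub about the vertical stem axis (through the manifold's origin), rad: 0 = off, lever along the manifold's +y, the hub's hole in line with the cheeks' holes; positive = counterclockwise from above; 0.6 to 1.2 at the start (lever to the front). Turns from -1.57 to 1.57, no stop or click at 0, stays where it is left (friction 0.25 N m, about 2.3 N at the grip).
- lever_grip (a point): Middle of the lever's yellow grip, 110 mm from the stem axis, 105 mm above the worktop. Grip 52 mm long (radially), 22 mm wide, 13 mm high. The point's y points outward along the lever, z up. The steel lever between grip and stem lies 102 to 108 mm above the worktop.
- hub_hole (a point): Front mouth of the hole across the hub, 16 mm from the stem axis, 83 mm above the worktop; the hole runs along the point's x, 32 mm long, diameter 16.5 mm. The hub is a 32 mm square steel block that turns with the lever. Round about (world, m): hood post at x 0.42, y 0.19, swing in past it with the arm drawn back; cabinet from x 0.60 back, 0.17 high; hoses at x 0.28 to 0.40, y below -0.36.
- yoke_hole (a point): Front mouth of the hole in the yoke's front cheek, 83 mm above the worktop, diameter 16.5 mm; the hole axis is the manifold's x. Going in: front cheek 8 mm thick, 8 mm gap, hub 32 mm, 8 mm gap, back cheek 8 mm; behind it the tip comes out below the gauge. The shoulder of a fully home pin lies here. The bench in front is free for laying the pin.
- lock_pin: Red lock pin, about 0.11 kg, lying in its tray: flat red head 26 mm long (x -26 to 0), 28 mm wide (y), 14 mm thick (z); then a round steel shank 14 mm in diameter, 70 mm long (x 0 to 70), the last 12 mm tapered to 8 mm. Origin: on the pin's axis at the shoulder where shank and head meet; x to the tip. Lies level on its flat head, axis 7 mm above the worktop.
- pin_tray: Fixed black plastic tray, x -59 to 52, y +-48, 32 mm high, for two pins side by side along its x, tips to +x; the red pin's axis at y -25 mm, 20 mm up, shoulder at x -27.5 mm. Pocket walls close round heads and tips; a finger channel runs across it at x -26 to 9 mm, full width in y, floor 3 mm up, where both shanks lie bare. Origin: on its underside, mid-width.
- large_pin: Larger blue-headed pin, too thick for these holes (shank 20 mm), in the tray 50 mm beside the red one. To be left alone. Origin and axes as for the red pin.
- union_fitting: Steel tube union, 18 x 39 x 20 mm, lying; long along its y. To be left alone. Origin: centre of its underside.
- tee_fitting: Steel tee fitting, 35 x 48 x 18 mm, lying. To be left alone. Origin: centre of its underside.
- ptfe_spool: White roll of tape, 50 mm across, 13 mm high, lying flat. To be left alone. Origin: centre of its underside.
- combination_wrench: Spanner, 24 x 140 x 6 mm, lying; long along its y. To be left alone. Origin: centre of its underside.
- vial_1: Glass vial with blue cap, 19 mm across, 52 mm high, standing. To be left alone. Origin: centre of its underside.
- spare_ball_valve: Small spare ball valve with a yellow lever, 24 x 87 x 41 mm, lying; long along its y. To be left alone. Origin: centre of its underside.

How it is judged:
On the way:
1. the lever is turned to off, hub hole in line with the cheeks' holes (within 0.07 rad) (value of joint lever between -0.07 and 0.07 rad), for 0.2 s.
At the end, for the whole second after the job is handed in: The red pin sits through front cheek, hub and back cheek: its shoulder no more than 3 mm in front of the front cheek and within 4 mm of the hole's axis, the pin in line with the holes (0.08 rad), the lever at off (within 0.12 rad), all at rest (value of joint lever between -0.12 and 0.12 rad and angle between the x axis of lock_pin and the x axis of manifold, either way round below 0.08 rad and x of lock_pin in the frame of yoke_hole above -0.003 m and y of lock_pin in the frame of yoke_hole between -0.004 and 0.004 m and z of lock_pin in the frame of yoke_hole between -0.004 and 0.004 m and linear speed of lock_pin below 0.02 m/s and velocity of joint lever between -0.05 and 0.05 rad/s); the robot touches nothing.
It fails at once if another thing on the bench is shifted by more than 20 mm (distance of any of large_pin, union_fitting, tee_fitting, ptfe_spool, combination_wrench, vial_1, spare_ball_valve from where it was at the start of the episode above 0.02 m).
It also fails if it takes over 58 s, if anything falls off the work surface, if the arm or the gripper's body presses on something with over 40 N, if the wrist force passes 120 N, or if a joint passes its speed limit or range.

## Working session

There is one attempt and no reset: what is moved stays moved. The work goes in short steps, Python scripts to look and compute and a shell command to move; the robot and the scene stay as the last step left them, time stands still between calls to the robot, and variables do not carry over. Pictures are saved under pics/ and viewed, at most 12 in all, crops included, and the job is handed in when it is done.

```bash
mkdir -p pics
cat > h.py <<'E'
import numpy as np, cv2
from bench import env
def save(d,n): cv2.imwrite('pics/'+n,d['image'][:,:,::-1])
def world(d,u,v,z=None):
    "pixel -> world by depth (pinhole cams)"
    K=d['mtx'];T=np.linalg.inv(d['camera_from_world'])
    if z is None: z=d['z_map'][int(round(v)),int(round(u))]
    x=(u-K[0,2])/K[0,0]*z;y=(v-K[1,2])/K[1,1]*z
    return (T@[x,-y,-z,1])[:3]
def cloud(d):
    K=d['mtx'];T=np.linalg.inv(d['camera_from_world']);z=d['z_map'].astype(float)
    v,u=np.mgrid[:z.shape[0],:z.shape[1]]
    P=np.stack([(u-K[0,2])/K[0,0]*z,-(v-K[1,2])/K[1,1]*z,-z,np.ones_like(z)],-1)@T.T
    P=P[...,:3];P[z==0]=np.nan
    return P
E
python3 - <<'E'
from h import *
s=env.observe();print({k:np.round(v,3) for k,v in s.items()},env.hold_point_z)
for n in ['top','scene']:
    d=env.get_image(n);save(d,n+'0.png');np.savez('pics/'+n+'0.npz',**{k:d[k] for k in('image','z_map','mtx','camera_from_world')})
    print(n,d['mtx'].round(1).tolist(),np.linalg.inv(d['camera_from_world']).round(3).tolist())
    for t in ['manifold','lever','lever_grip','lock_pin','pin_tray','large_pin','yoke_hole','hub_hole']:
        try:
            for r in env.recognise(d,t)[:2]: print(t,np.round(r['pixel'],1),round(r['conf'],2),world(d,*r['pixel']).round(3))
        except Exception as e: print(t,e)
E
```

```text
{'time': np.float64(0.0), 'joints': array([1.346, 0.241, 0.004, 1.335, 0.   , 1.571]), 'joint_vel': array([ 0.   ,  0.   ,  0.001, -0.002,  0.001, -0.   ]), 'joint_efforts': array([-1.0000e-03, -3.7232e+01,  2.5240e+01,  1.7000e-02,  0.0000e+00,
       -0.0000e+00]), 'ee_pos': array([0.111, 0.487, 0.23 ]), 'ee_rot': array([-3.520e-01, -3.122e+00,  3.000e-03]), 'wrist_force': array([0.138, 0.152, 0.501]), 'moment': array([ 0.008, -0.035, -0.006]), 'grip_force': np.float64(0.0), 'finger_gap': np.float64(0.998)} 0.0187
top [[393.6, 0.0, 316.3], [0.0, 393.6, 198.2], [0.0, 0.0, 1.0]] [[-0.014, 0.993, -0.113, 0.382], [-0.999, -0.01, 0.031, -0.135], [0.029, 0.114, 0.993, 0.978], [0.0, 0.0, 0.0, 1.0]]
manifold [369.8 175.9] 0.66 [ 0.53  -0.282  0.109]
manifold [274.7 210.7] 0.32 [ 0.46  -0.063  0.034]
lever [351.3 179.9] 0.82 [ 0.522 -0.241  0.105]
lever_grip [194.  201.9] 0.54 [0.486 0.137 0.006]
lock_pin [294.5 215.9] 0.74 [ 0.448 -0.111  0.027]
pin_tray [292.6 206.3] 0.87 [ 0.47  -0.106  0.033]
large_pin [199.2 166.2] 0.73 [0.577 0.127 0.001]
large_pin [278.8 209. ] 0.69 [ 0.465 -0.073  0.029]
yoke_hole [370.6 176.7] 0.63 [ 0.527 -0.283  0.113]
hub_hole [349.6 179.1] 0.94 [ 0.523 -0.237  0.107]
scene [[497.3, 0.0, 318.0], [0.0, 497.3, 201.8], [0.0, 0.0, 1.0]] [[0.567, 0.571, -0.593, -0.224], [-0.824, 0.401, -0.401, -0.612], [0.009, 0.716, 0.698, 0.933], [0.0, 0.0, 0.0, 1.0]]
manifold [383.2 231.4] 0.6 [ 0.516 -0.298  0.069]
lever [371.6 209.2] 0.59 [ 0.53  -0.254  0.106]
lever [290.2 218.2] 0.33 [ 0.452 -0.071  0.032]
lever_grip [367.8 205.2] 0.81 [ 0.534 -0.241  0.109]
lock_pin [372.  209.8] 0.6 [ 0.526 -0.257  0.109]
pin_tray [300.1 223.1] 0.66 [ 0.476 -0.084  0.002]
large_pin [290.2 217.6] 0.59 [ 0.453 -0.071  0.034]
yoke_hole [387.4 231.9] 0.84 [ 0.519 -0.307  0.071]
hub_hole [367.7 210. ] 0.94 [ 0.52  -0.25   0.109]
```

Run:
```python
import cv2
a=cv2.imread('pics/top0.png');cv2.imwrite('pics/a.png',cv2.resize(a[110:290,150:450],(800,480),interpolation=cv2.INTER_CUBIC))
a=cv2.imread('pics/scene0.png');cv2.imwrite('pics/b.png',cv2.resize(a[120:320,230:480],(750,600),interpolation=cv2.INTER_CUBIC))
```

```text
(no output)
```

View pics/a.png

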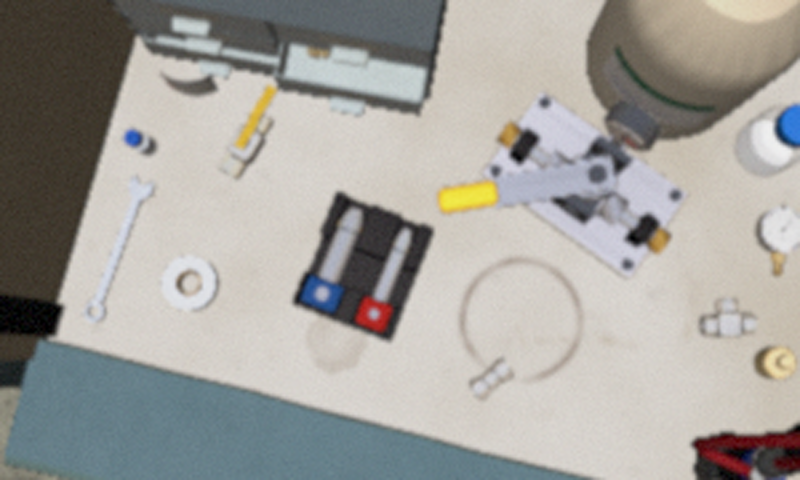

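View pics/b.png

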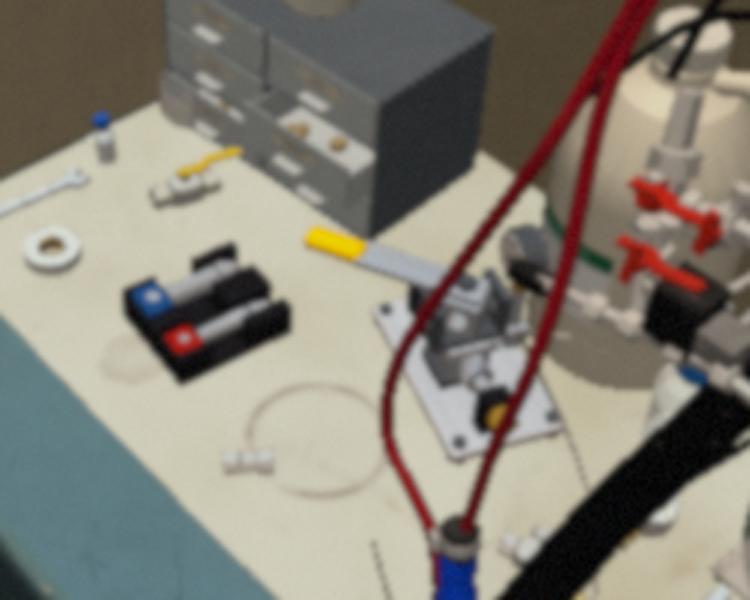

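Run:
```python
from h import *
for n in ['top','scene']:
    d=dict(np.load(f'pics/{n}0.npz'));P=cloud(d);I=d['image'].astype(int);R,G,B=I[...,0],I[...,1],I[...,2]
    x,y,z=P[...,0],P[...,1],P[...,2]
    def rect(m,t):
        m=cv2.morphologyEx(m.astype(np.uint8),cv2.MORPH_OPEN,np.ones((2,2)))>0
        q=(P[m][:,:2]*1000).astype(np.float32);r=cv2.minAreaRect(q);print(n,t,len(q),np.round(r[0],1),np.round(r[1],1),round(r[2],1),'z',np.nanmedian(z[m]).round(4));return q
    print('table z',np.nanmedian(z[(x>.35)&(x<.45)&(y>-.05)&(y<.05)]).round(4))
    man=(x>.38)&(x<.66)&(y>-.42)&(y<-.14)
    rect(man&(z>.009)&(z<.02)&(R>120),'plate')
    yel=(R>150)&(G>120)&(B<90)&(z>.09)&man; q=rect(yel,'yellow')
    lv=man&(z>.098)&(z<.114)&(x<.56)
    q=rect(lv,'leverall');l=cv2.fitLine(q,cv2.DIST_L2,0,1,1).ravel();print(' line',l.round(3),np.degrees(np.arctan2(l[1],l[0])).round(1))
    tr=(x>.38)&(x<.56)&(y>-.2)&(y<.0)
    rect(tr&(z>.012)&(z<.045),'tray')
    red=tr&(R>130)&(G<80)&(B<80);q=rect(red,'red');print(' ',q.mean(0))
    blu=tr&(B>110)&(R<80);q=rect(blu,'blue');print(' ',q.mean(0))
    sh=tr&(R>110)&(abs(R-B)<40)&(z>.017)&(z<.045);
    k,lab=cv2.connectedComponents(sh.astype(np.uint8))
    for i in range(1,k):
        m=lab==i
        if m.sum()>40:
            q=rect(m,'shank');l=cv2.fitLine(q,cv2.DIST_L2,0,1,1).ravel();print(' line',l.round(3),np.degrees(np.arctan2(l[1],l[0])).round(1))
    cab=(x>.5)&(z>.1)&(y>-.2)&(y<.1);q=P[cab];print('cab',np.percentile(q,2,axis=0).round(3),np.percentile(q,98,axis=0).round(3))
    hi=(z>.13)&(x<.58);q=P[hi];print('high',np.percentile(q,[1,50,99],axis=0).round(3).tolist() if len(q) else 0)
```

```text
table z 0.0003
top plate 1426 [nan nan] [0. 0.] 0.0 z 0.0141
top yellow 167 [ 511.4 -183.3] [17.5 46.7] 9.6 z 0.111
top leverall 798 [ 524.7 -337.5] [ 0. 73.] 0.0 z 0.1077
 line [nan nan nan nan] nan
top tray 1375 [460.9 -92.4] [ 92.4 113.3] 66.1 z 0.0304
top red 86 [ 417.3 -101.1] [24.9 23.5] 67.6 z 0.0263
  [ 417.2084  -101.21126]
top blue 88 [436.6 -55.1] [29.7 23.4] 70.6 z 0.0328
  [436.32986 -55.17902]
top shank 201 [481.5 -72.7] [18.3 71.1] 65.8 z 0.0312
 line [nan nan nan nan] nan
top shank 139 [ 461.5 -119.4] [12.2 68.5] 66.3 z 0.0255
 line [ 9.24000e-01 -3.83000e-01  4.60851e+02 -1.19323e+02] -22.5
cab [ 0.626 -0.192  0.112] [0.847 0.097 0.388]
high [[0.23, -0.748, 0.141], [0.431, 0.16, 0.422], [0.578, 0.222, 0.6]]
table z 0.0017
scene plate 912 [ 465.  -354.1] [335.2 120.2] 40.9 z 0.0149
scene yellow 133 [ 549.8 -164.3] [118.1  45.6] 28.5 z 0.1107
scene leverall 542 [ 462.3 -254. ] [338.  175.1] 20.3 z 0.1082
 line [nan nan nan nan] nan
scene tray 1257 [466.5 -86.6] [120.2 123.9] 61.6 z 0.0296
scene red 51 [ 414.7 -103.1] [27.8 23.1] 55.0 z 0.0281
  [ 415.1271  -103.57131]
scene blue 44 [431.8 -56.7] [29.1 19.9] 87.2 z 0.0342
  [431.19656  -58.297756]
scene shank 137 [483.8 -79.5] [21.7 82.2] 75.0 z 0.0316
 line [nan nan nan nan] nan
scene shank 97 [ 457.9 -122.4] [17.3 63.9] 67.9 z 0.0271
 line [ 9.10000e-01 -4.14000e-01  4.55873e+02 -1.20359e+02] -24.4
cab [ 0.625 -0.194  0.109] [0.848 0.097 0.467]
high [[-0.125, -0.749, 0.138], [0.277, -0.497, 0.375], [0.571, 0.836, 0.717]]
```

Run:
```python
from h import *
for n in ['top','scene']:
    d=dict(np.load(f'pics/{n}0.npz'));P=cloud(d);I=d['image'].astype(int);R,G,B=I[...,0],I[...,1],I[...,2]
    x,y,z=P[...,0],P[...,1],P[...,2];ok=np.isfinite(z)
    man=ok&(x>.42)&(x<.66)&(y>-.42)&(y<-.14)
    def big(m,t):
        m=cv2.morphologyEx(m.astype(np.uint8),cv2.MORPH_OPEN,np.ones((2,2)))
        k,lab,st,_=cv2.connectedComponentsWithStats(m)
        i=1+np.argmax(st[1:,4]);q=(P[lab==i][:,:2]*1000).astype(np.float32)
        for a in (0,):
            r=cv2.minAreaRect(q)
        l=cv2.fitLine(q,cv2.DIST_L2,0,.1,.1).ravel()
        print(n,t,len(q),np.round(r[0],1),np.round(r[1],1),round(r[2],1),'mean',q.mean(0).round(1),'ang',np.degrees(np.arctan2(l[1],l[0])).round(1));return q
    q=big(man&(z>.009)&(z<.02),'plate')
    best=[]
    for t in np.radians(np.arange(-50,-20,.5)):
        c,s=np.cos(t),np.sin(t);u=q[:,0]*c+q[:,1]*s;v=-q[:,0]*s+q[:,1]*c
        a=np.percentile(u,[2,98]);b=np.percentile(v,[2,98]);best.append((np.ptp(a)*np.ptp(b),np.degrees(t),a,b))
    A,t,a,b=min(best,key=lambda e:e[0]);t=np.radians(t);c,s=np.cos(t),np.sin(t)
    for U in [a.mean()-10,a[0]+40,a[1]-60]:
        print('  yaw',np.degrees(t),np.ptp(a),np.ptp(b),'origin',(U*c-b.mean()*s).round(1),(U*s+b.mean()*c).round(1))
    yel=(R>150)&(G>120)&(B<90)&(z>.09)&man;big(yel,'yellow')
    big(man&(z>.1)&(z<.114)&(R>90),'lever+hub')
    big(man&(z>.085)&(z<.099),'yoke top')
    if n=='top':
        for p in [(373.9,175.6)]: print('stem top',world(d,*p))
```

```text
top plate 470 [ 496.8 -303.1] [118.6  36.8] 54.5 mean [nan nan] ang nan
  yaw -50.0 nan nan origin nan nan
  yaw -50.0 nan nan origin nan nan
  yaw -50.0 nan nan origin nan nan
top yellow 167 [ 511.4 -183.3] [17.5 46.7] 9.6 mean [ 511.1 -183.4] ang -81.5
top lever+hub 694 [ 518.1 -244.2] [ 25.9 170.8] 12.7 mean [nan nan] ang nan
top yoke top 18 [ 579.9 -367.8] [20.6  1.5] 82.8 mean [ 580. -368.] ang 82.7
stem top [ 0.52977967 -0.29087366  0.11318171]
scene plate 477 [ 424.3 -344.6] [289.8  35.3] 37.5 mean [nan nan] ang nan
  yaw -50.0 nan nan origin nan nan
  yaw -50.0 nan nan origin nan nan
  yaw -50.0 nan nan origin nan nan
scene yellow 133 [ 549.8 -164.3] [118.1  45.6] 28.5 mean [nan nan] ang nan
scene lever+hub 383 [ 481.  -265.2] [366.6  76. ] 42.5 mean [nan nan] ang nan
scene yoke top 74 [ 628.3 -152. ] [ 8.9 71.9] 77.8 mean [ 625.8 -151. ] ang -15.4
```

Run:
```python
from h import *
for n in ['top','scene']:
    d=dict(np.load(f'pics/{n}0.npz'));P=cloud(d)*1000
    x,y,z=np.moveaxis(P,-1,0)
    man=(x>430)&(x<640)&(y>-420)&(y<-170)
    m=man&(z>9)&(z<20);q=P[m]
    if n=='scene': q=q[q[:,0]-.0>430]
    best=[]
    # fit 100x170 rect: yaw, origin maximise inside minus outside
    from scipy.optimize import differential_evolution as de
    H=P[man&(z<6)][:,:2]
    def f(p):
        c,s=np.cos(p[2]),np.sin(p[2])
        def ins(Q,e=0):
            dx,dy=Q[:,0]-p[0],Q[:,1]-p[1];u=c*dx+s*dy;v=-s*dx+c*dy
            return ((u>-40)&(u<60)&(abs(v)<85)).sum()
        return -ins(q)+ins(H)
    r=de(f,[(500,560),(-320,-260),(np.radians(-50),np.radians(-20))],seed=1,popsize=40,maxiter=150)
    print(n,r.x[:2].round(1),np.degrees(r.x[2]).round(2),r.fun,len(q))
```

```text
top [ 531.7 -291.8] -35.98 -1391.0 1456
scene [ 530.5 -291.3] -36.81 -804.0 1028
```

```bash
python3 -m jog '[[[0.475,-0.99,0],-0.7,0.7],[[0.475,-0.99,0],-0.7,0.7],[[0.475,-0.99,0],-0.7,0.7],[[0.475,-0.99,0],-0.7,0.7],[[0.475,-0.99,0],-0.7,0.7],[[0.475,-0.99,0],-0.7,0.7],[[0.475,-0.99,0],-0.7,0.7],[[0.475,-0.99,0],-0.7,0.7],[[0.31,-1,0],-0.7,0.7],[[0.31,-1,0],-0.7,0.7],[[0.31,-1,0],-0.7,0.7],[[0.31,-1,0],-0.7,0.7],[[0.31,-1,0],-0.7,0.7],[[0.31,-1,0],-0.7,0.7],[[0.31,-1,0],-0.7,0.7],[[0.31,-1,0],-0.7,0.7]]'
cat >> h.py <<'E'
from scipy.spatial.transform import Rotation as Ro
def st():
    s=env.observe();R=Ro.from_rotvec(s['ee_rot']).as_matrix()
    print('t',round(float(s['time']),2),'tcp mm',(s['ee_pos']*1000).round(1),'yaw_y',np.degrees(np.arctan2(R[1,1],R[0,1])).round(2),'F',np.round(s['wrist_force'],1),'gap',round(float(s['finger_gap']),3),'grip',round(float(s['grip_force']),1),'j',np.round(s['joints'],2))
    return s
E
python3 - <<'E'
from h import *
st()
d=dict(np.load('pics/top0.npz'));P=cloud(d)*1000
for X in range(560,700,20):
    print(X,[ (lambda m: int(np.nanmax(P[m][:,2])) if m.any() else -1)((abs(P[...,0]-X)<10)&(abs(P[...,1]-Y)<10)) for Y in range(-300,-90,20)])
E
```

```text
time: 2.23
ee_pos: [0.3, 0.0083, 0.2317]
ee_rot: [2.025, 2.401, 0.002]
wrist_force: [-0.2, 1.8, -0.5]
finger_gap: 0.7
grip_force: 0.0
t 2.23 tcp mm [300.    8.3 231.7] yaw_y 9.71 F [-0.2  1.8 -0.5] gap 0.7 grip 0.0 j [ 0.03 -0.17 -0.42  1.32  0.    1.43]
560 [150, 64, 53, 57, 55, 21, 3, 4, 4, 4, 4]
580 [149, 18, 51, 56, 52, 3, 3, 4, 4, 3, 4]
600 [17, 17, 17, 18, 44, 4, 2, 3, 109, 109, 108]
620 [207, 16, 23, 12, 3, 4, 3, 165, 166, 166, 148]
640 [225, 4, 4, 5, 4, 3, 4, 167, 168, 169, 169]
660 [227, 3, 3, 4, 5, 5, 5, 167, 168, 168, 168]
680 [384, 4, 3, 3, 5, 4, 3, 168, 168, 168, 169]
```

```bash
python3 -m jog '[[[0.9,-0.86,0],0,0.7],[[0.9,-0.86,0],0,0.7],[[0.9,-0.86,0],0,0.7],[[0.9,-0.86,0],0,0.7],[[0.9,-0.86,0],0,0.7],[[0.9,-0.86,0],0,0.7],[[0.9,-0.86,0],0,0.7],[[0.9,-0.86,0],0,0.7],[[0,0,-0.95],0,0.7],[[0,0,-0.95],0,0.7],[[0,0,-0.95],0,0.7],[[0,0,-0.95],0,0.7],[[0,0,-0.95],0,0.7],[[0,0,0],0,0],[[0,0,0],0,0],[[0,0,0],0,0],[[0,0,0],0,0],[[0,0,0],0,0],[[0,0,0],0,0]]'; python3 -c "
from h import *
st()"
```

```text
time: 3.82
ee_pos: [0.5166, -0.1968, 0.0903]
ee_rot: [2.02, 2.404, 0.001]
wrist_force: [-1.9, 0.9, 0.8]
finger_gap: 0.252
grip_force: 58.7
t 3.82 tcp mm [ 516.6 -196.8   90.3] yaw_y 9.92 F [-1.9  0.9  0.8] gap 0.252 grip 58.7 j [-0.36  0.44 -0.09  1.04  0.    1.03]
```

```bash
python3 -m jog '[[[0.31,0.03,0],-0.96,0],[[0.31,0,0],-0.96,0],[[0.31,-0.03,0],-0.96,0],[[0.305,-0.06,0],-0.96,0],[[0.3,-0.09,0],-0.96,0],[[0.29,-0.12,0],-0.96,0],[[0.275,-0.145,0],-0.96,0],[[0.26,-0.17,0],-0.96,0],[[0,0,0],0,0],[[0,0,0],0,0],[[0,0,0],0,0]]'; python3 -c "
from h import *
st()
for n in ['top','scene']:
    d=env.get_image(n);np.savez('pics/'+n+'1.npz',**{k:d[k] for k in('image','z_map','mtx','camera_from_world')})
    a=cv2.cvtColor(d['image'],cv2.COLOR_RGB2BGR)
    cv2.imwrite('pics/'+n+'1.png',a)
a=cv2.imread('pics/top1.png')[120:240,290:430];b=cv2.imread('pics/scene1.png')[150:270,320:460]
cv2.imwrite('pics/c.png',np.hstack([cv2.resize(q,(400,343),interpolation=2) for q in (a,b)]))
"
```

```text
time: 4.73
ee_pos: [0.588, -0.2148, 0.0903]
ee_rot: [2.797, 1.423, 0.004]
wrist_force: [0.4, -0.8, 3.1]
finger_gap: 0.254
grip_force: 61.0
t 4.73 tcp mm [ 588.  -214.8   90.3] yaw_y -36.05 F [ 0.4 -0.8  3.1] gap 0.254 grip 61.0 j [-0.35  0.57  0.13  1.12 -0.    1.85]
```

View pics/c.png

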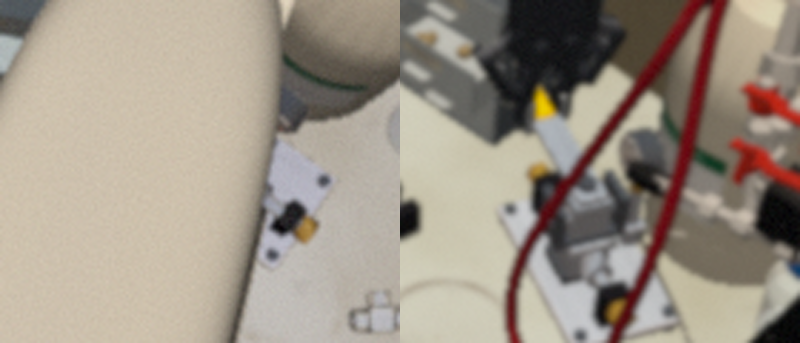

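```bash
python3 -m jog '[[[0,0,0],0,0.5],[[0,0,0],0,0.5],[[0,0,0],0,0.5],[[0,0,0.95],0,0.5],[[0,0,0.95],0,0.5],[[0,0,0.95],0,0.5],[[0,0,0.95],0,0.5],[[0,0,0.95],0,0.5],[[-0.9,0.7,0],1,0.4],[[-0.9,0.7,0],1,0.4],[[-0.9,0.7,0],1,0.4],[[-0.9,0.7,0],1,0.4],[[-0.9,0.7,0],1,0.4],[[-0.9,0.7,0],1,0.4],[[-0.9,0.7,0],1,0.4],[[-0.5,0.2,0],1,0.4],[[-0.5,0.2,0],1,0.4],[[-0.5,0.2,0],1,0.4],[[-0.5,0.2,0],1,0.4],[[-0.5,0.2,0],1,0.4]]'; python3 -m jog '[[[0,0,0],1,0.4],[[0,0,0],1,0.4],[[0,0,0],1,0.4],[[0,0,0],1,0.4],[[0,0,0],1,0.4]]'
python3 - <<'E'
from h import *
from scipy.optimize import differential_evolution as de
st()
for n in ['top','scene']:
    d=env.get_image(n);P=cloud(d)*1000;save(d,n+'2.png')
    I=d['image'].astype(int);R,G,B=np.moveaxis(I,-1,0);x,y,z=np.moveaxis(P,-1,0)
    yel=(R>130)&(G>100)&(B<90)&(z>95)&(z<125)&(x>.5e3)&(x<680)&(y<-100)&(y>-300)
    q=P[yel];m=np.median(q,0);print(n,'yellow',len(q),q.mean(0).round(1),m.round(1),'dist',np.hypot(m[0]-531,m[1]+291.5),'ang',np.degrees(np.arctan2(m[1]+291.5,m[0]-531)).round(2))
    lv=(z>101)&(z<116)&(np.hypot(x-531,y+291.5)<150)&(y>-310)&(x>510)
    q=P[lv][:,:2].astype(np.float32);l=cv2.fitLine(q,cv2.DIST_HUBER,0,.1,.1).ravel();print('  line',len(q),l.round(2),np.degrees(np.arctan2(l[1],l[0])))
    man=(x>430)&(x<640)&(y>-420)&(y<-170);q=P[man&(z>9)&(z<20)];H=P[man&(z<6)]
    def f(p):
        c,s=np.cos(p[2]),np.sin(p[2])
        def ins(Q):
            dx,dy=Q[:,0]-p[0],Q[:,1]-p[1];u=c*dx+s*dy;v=-s*dx+c*dy
            return ((u>-40)&(u<60)&(abs(v)<85)).sum()
        return -ins(q)+ins(H)
    r=de(f,[(500,560),(-320,-260),(np.radians(-50),np.radians(-20))],seed=1,popsize=40,maxiter=150)
    print('  plate',r.x[:2].round(1),np.degrees(r.x[2]).round(2),r.fun,len(q))
a=cv2.imread('pics/top2.png')[120:240,290:430];b=cv2.imread('pics/scene2.png')[150:270,320:460]
cv2.imwrite('pics/c2.png',np.hstack([cv2.resize(q,(400,343),interpolation=2) for q in (a,b)]))
d=env.get_image('wrist');save(d,'w2.png');print(d['mtx'].tolist());np.savez('pics/w2.npz',**{k:d[k] for k in('image','z_map','mtx','camera_from_world')})
E
```

```text
time: 6.5
ee_pos: [0.3211, -0.0366, 0.2309]
ee_rot: [-1.421, -2.8, 0.0]
wrist_force: [-0.3, 0.2, -0.3]
finger_gap: 0.4
grip_force: 0.0
time: 6.92
ee_pos: [0.3219, -0.0368, 0.231]
ee_rot: [-0.648, -3.073, -0.0]
wrist_force: [0.5, -0.1, -1.3]
finger_gap: 0.402
grip_force: 0.0
t 6.92 tcp mm [321.9 -36.8 231. ] yaw_y 66.17 F [ 0.5 -0.1 -1.3] gap 0.402 grip 0.0 j [-0.11 -0.11 -0.38  1.31  0.    0.3 ]
top yellow 166 [ 597.  -201.6  111. ] [ 596.5 -200.9  111. ] dist 111.82651952080315 ang 54.13
  line 799 [   0.6     0.8   565.85 -244.53] 53.435123
  plate [ 531.  -291.1] -36.98 -1371.0 1445
scene yellow 113 [ 594.3 -202.3  111.6] [ 593.7 -202.3  111.9] dist 109.02504300822682 ang 54.87
  line 464 [   0.58    0.81  564.13 -244.29] 54.36334
  plate [ 530.2 -291.3] -35.84 -793.0 1030
[[309.70691628693146, 0.0, 320.93702127558856], [0.0, 309.70691628693146, 199.77456819831212], [0.0, 0.0, 1.0]]
```

View pics/c2.png

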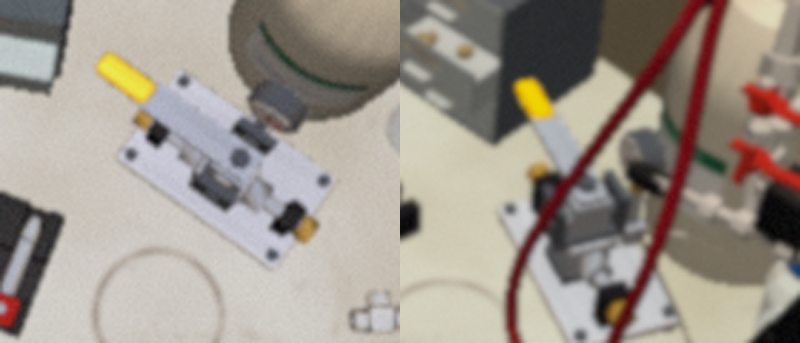

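View pics/w2.png

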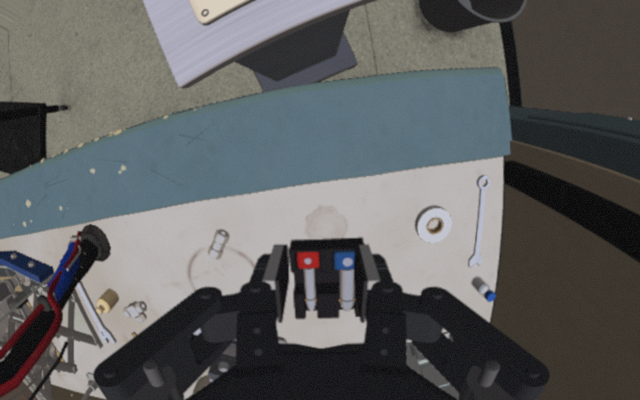

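```bash
cat >> h.py <<'E'
def wcloud(d):
    K=d['mtx'];T=np.linalg.inv(d['camera_from_world']);z=d['z_map'].astype(float)
    v,u=np.mgrid[:z.shape[0],:z.shape[1]]
    a=(u-K[0,2])/K[0,0];b=(v-K[1,2])/K[1,1];r=np.hypot(a,b)+1e-9;t=np.tan(np.minimum(r,1.5))/r
    P=np.stack([a*t*z,-b*t*z,-z,np.ones_like(z)],-1)@T.T
    P=P[...,:3]*1000;P[z==0]=np.nan
    return P
def pin(d,P,zr=(14,45),box=(380,540,-220,20)):
    I=d['image'].astype(int);R,G,B=np.moveaxis(I,-1,0);x,y,z=np.moveaxis(P,-1,0)
    b=(x>box[0])&(x<box[1])&(y>box[2])&(y<box[3])
    red=b&(R>110)&(G<75)&(B<75)
    q=P[red];q=q[np.isfinite(q).all(1)];print('red',len(q),np.median(q,0).round(1),cv2.minAreaRect(q[:,:2].astype(np.float32)))
    sh=b&(R>100)&(abs(R-B)<45)&(z>zr[0])&(z<zr[1])
    k,lab=cv2.connectedComponents(sh.astype(np.uint8))
    for i in range(1,k):
        q=P[lab==i]
        if len(q)>60:
            l=cv2.fitLine(q[:,:2].astype(np.float32),cv2.DIST_HUBER,0,.1,.1).ravel();print('shank',len(q),'mean',q.mean(0).round(1),'zmax',np.percentile(q[:,2],95).round(1),'ang',np.degrees(np.arctan2(l[1],l[0])).round(2),'pt',l[2:].round(1))
E
python3 -m jog '[[[0.83,-0.51,0],0,0.4],[[0.83,-0.51,0],0,0.4],[[0.83,-0.51,0],0,0.4],[[0.83,-0.51,0],0,0.4],[[0.83,-0.51,0],0,0.4],[[0,0,-1],0,0.4],[[0,0,-1],0,0.4],[[0,0,-1],0,0.4],[[0,0,-0.5],0,0.4],[[0,0,0],0,0.4]]'
python3 - <<'E'
from h import *
d=dict(np.load('pics/w2.npz'));pin(d,wcloud(d))
st();d=env.get_image('wrist');save(d,'w3.png');pin(d,wcloud(d))
E
```

```text
time: 7.9
ee_pos: [0.4437, -0.1127, 0.1223]
ee_rot: [-0.659, -3.062, -0.001]
wrist_force: [0.0, 0.5, -0.7]
finger_gap: 0.401
grip_force: 0.0
red 291 [417.2 -99.6  25.8] ((418.4459228515625, -100.60770416259766), (27.196517944335938, 24.39954376220703), 70.74182891845703)
shank 66 mean [437.4 -54.5  32.4] zmax 33.4 ang 22.95 pt [437.2 -54.4]
shank 376 mean [ 459.5 -117.1   24.8] zmax 26.8 ang -22.28 pt [ 459.8 -117. ]
shank 514 mean [478.3 -71.4  30.3] zmax 32.5 ang -21.75 pt [478.2 -71.3]
t 7.9 tcp mm [ 443.7 -112.7  122.3] yaw_y 65.71 F [ 0.   0.5 -0.7] gap 0.401 grip 0.0 j [-0.25  0.25 -0.29  1.05  0.    0.18]
red 817 [ 417.4 -100.4   25.9] ((418.21630859375, -100.7890396118164), (25.483179092407227, 24.38874626159668), 67.71045684814453)
shank 175 mean [437.3 -54.8  32.5] zmax 33.7 ang -44.54 pt [437.5 -54.7]
shank 104 mean [ 418.6 -101.1   26.4] zmax 27.5 ang 1.18 pt [ 418.6 -100.9]
shank 756 mean [ 452.5 -114.4   25. ] zmax 26.6 ang -23.71 pt [ 452.4 -114.4]
shank 1003 mean [471.  -68.6  30.8] zmax 32.5 ang -22.54 pt [471.  -68.7]
shank 224 mean [ 484.4 -127.6   24.5] zmax 26.4 ang -24.69 pt [ 485.  -127.9]
shank 237 mean [502.  -80.9  30.3] zmax 32.4 ang 2.01 pt [502.4 -81.6]
```

View pics/w3.png

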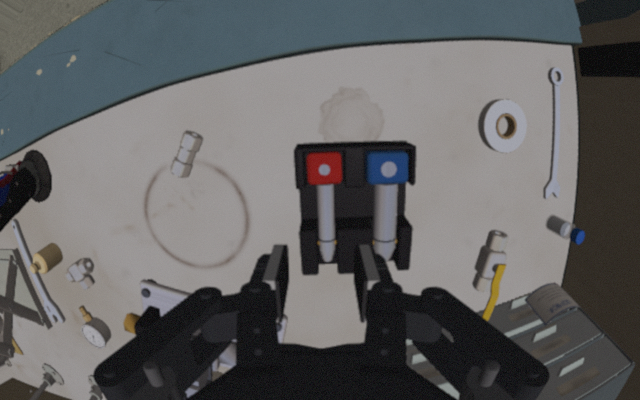

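```bash
python3 -m jog '[[[0.13,0,-0.5],0.3,0.4],[[0,0,-1],0,0.4],[[0,0,-1],0,0.4],[[0,0,-0.7],0,0.4],[[0,0,-0.4],0,0.4],[[0,0,-0.08],0,0.4],[[0,0,0],0,0.4]]'
python3 - <<'E'
from h import *
st()
E
```

```text
time: 8.53
ee_pos: [0.4517, -0.1137, 0.0165]
ee_rot: [0.61, 3.081, -0.0]
wrist_force: [0.7, -0.8, -0.7]
finger_gap: 0.404
grip_force: 0.0
t 8.53 tcp mm [ 451.7 -113.7   16.5] yaw_y 67.6 F [ 0.7 -0.8 -0.7] gap 0.404 grip 0.0 j [-0.25  0.39 -0.41  0.77  0.    0.14]
```

```bash
python3 -m jog '[[[-0.12,0.04,-0.13],0,0.4],[[0,0,0],0,0.4],[[0,0,0],0,0],[[0,0,0],0,0],[[0,0,0],0,0],[[0,0,0],0,0],[[0,0,0],0,0],[[0,0,0],0,0]]'
python3 - <<'E'
from h import *
st()
E
```

```text
time: 9.2
ee_pos: [0.4483, -0.1124, 0.0132]
ee_rot: [0.608, 3.08, 0.001]
wrist_force: [-0.8, 1.8, 5.7]
finger_gap: 0.136
grip_force: 58.8
t 9.2 tcp mm [ 448.3 -112.4   13.2] yaw_y 67.66 F [-0.8  1.8  5.7] gap 0.136 grip 58.8 j [-0.25  0.39 -0.43  0.75  0.    0.14]
```

```bash
python3 -m jog '[[[0,0,0],0,0.4],[[0,0,0],0,0.4],[[0,0,-0.15],0,0.4],[[0,0,0],0,0.4],[[0,0,0],0,0],[[0,0,0],0,0],[[0,0,0],0,0],[[0,0,0],0,0],[[0,0,0],0,0],[[0,0,0],0,0]]'
python3 - <<'E'
from h import *
st()
E
```

```text
time: 10.03
ee_pos: [0.4473, -0.112, 0.0074]
ee_rot: [-0.608, -3.082, -0.001]
wrist_force: [0.6, 2.5, -1.3]
finger_gap: 0.141
grip_force: 58.4
t 10.03 tcp mm [ 447.3 -112.     7.4] yaw_y 67.66 F [ 0.6  2.5 -1.3] gap 0.141 grip 58.4 j [-0.25  0.4  -0.43  0.74  0.    0.14]
```

```bash
python3 -m jog '[[[0,0,0.5],0,0],[[0,0,0.8],0,0],[[0,0,0.9],0,0],[[-0.023,-0.77,0],-0.46,0],[[-0.023,-0.77,0],-0.46,0],[[-0.023,-0.77,0],-0.46,0],[[-0.023,-0.77,0],-0.46,0],[[-0.023,-0.77,0],-0.46,0],[[0,0,0],0,0],[[0,0,0],0,0],[[0,0,0],0,0]]'
python3 - <<'E'
from h import *
st()
d=env.get_image('wrist');save(d,'w4.png')
d=env.get_image('scene');save(d,'s4.png')
a=cv2.imread('pics/w4.png')[100:330,180:480];b=cv2.imread('pics/s4.png')[150:320,230:480]
cv2.imwrite('pics/c4.png',np.hstack([cv2.resize(q,(400,300),interpolation=2) for q in (a,b)]))
E
```

```text
time: 10.95
ee_pos: [0.4435, -0.2277, 0.0732]
ee_rot: [-0.975, -2.985, -0.0]
wrist_force: [-0.3, 0.1, -1.3]
finger_gap: 0.138
grip_force: 59.2
t 10.95 tcp mm [ 443.5 -227.7   73.2] yaw_y 53.84 F [-0.3  0.1 -1.3] gap 0.138 grip 59.2 j [-0.47  0.37 -0.26  0.95 -0.    0.16]
```

View pics/c4.png

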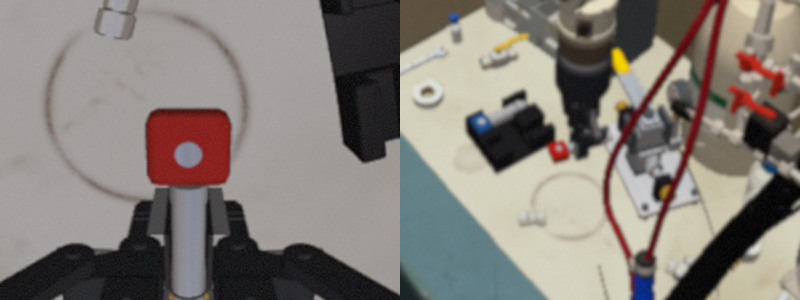

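```bash
python3 -m jog '[[[0,0,-0.8],0,0],[[0,0,-0.8],0,0],[[0,0,-0.5],0,0],[[0,0,-0.25],0,0],[[0,0,-0.07],0,0],[[0,0,0],0,0],[[0,0,0],0,0]]'; python3 -m jog '[[[0,0,-0.06],0,0],[[0,0,0],0,0]]'
```

```text
time: 11.63
ee_pos: [0.4445, -0.2276, 0.0014]
ee_rot: [0.973, 2.986, -0.0]
wrist_force: [0.2, -0.2, 0.0]
finger_gap: 0.14
grip_force: 59.2
time: 11.8
ee_pos: [0.445, -0.2279, 0.0005]
ee_rot: [0.973, 2.985, 0.0]
wrist_force: [-1.3, 2.3, 6.7]
finger_gap: 0.136
grip_force: 63.5
```

```bash
python3 -m jog '[[[0,0,0.03],0,0.3],[[0,0,0],0,0.3],[[0,0,0],0,0.3],[[0,0,0.3],0,0.3],[[0,0,1],0,0.3],[[-0.4,0.3,1],0,0.6],[[-0.4,0.3,0.7],0,0.6],[[-0.4,0.3,0],0,0.6],[[0,0,0],0,0.6],[[0,0,0],0,0.6]]'
python3 - <<'E'
from h import *
st()
d=env.get_image('wrist');save(d,'w5.png');pin(d,wcloud(d),(5,30),(360,520,-290,-150))
cv2.imwrite('pics/c5.png',cv2.imread('pics/w5.png')[60:340,160:480])
d=env.get_image('wrist');pin(d,wcloud(d),(5,30),(360,520,-290,-150))
E
```

```text
time: 12.63
ee_pos: [0.4079, -0.2009, 0.0906]
ee_rot: [0.974, 2.986, -0.0]
wrist_force: [0.0, -0.4, -0.8]
finger_gap: 0.601
grip_force: 0.0
t 12.63 tcp mm [ 407.9 -200.9   90.6] yaw_y 53.85 F [ 0.  -0.4 -0.8] gap 0.601 grip 0.0 j [-0.46  0.27 -0.35  0.95 -0.    0.17]
red 861 [ 417.5 -210.6   12.8] ((418.8312072753906, -211.71217346191406), (26.28032112121582, 24.52374267578125), 55.17670822143555)
shank 487 mean [ 365.8 -214.6   14.3] zmax 17.2 ang -75.88 pt [ 365.1 -213.3]
shank 104 mean [ 419.2 -211.9   13.6] zmax 14.5 ang -43.53 pt [ 419.2 -211.8]
shank 856 mean [ 448.9 -232.8   11.5] zmax 13.6 ang -37.13 pt [ 448.6 -232.8]
shank 203 mean [ 476.8 -252.9   11.4] zmax 13.5 ang -37.88 pt [ 477.4 -253.1]
shank 829 mean [ 505.2 -269.9   12.7] zmax 14.0 ang 56.82 pt [ 505.3 -268. ]
red 861 [ 417.6 -210.6   12.8] ((418.73565673828125, -211.8450927734375), (26.301212310791016, 24.37270736694336), 54.793663024902344)
shank 495 mean [ 365.8 -214.7   14.3] zmax 17.3 ang -76.14 pt [ 364.9 -213.5]
shank 105 mean [ 419.3 -211.9   13.5] zmax 14.5 ang -73.59 pt [ 419.4 -211.9]
shank 1062 mean [ 454.5 -236.8   11.5] zmax 13.4 ang -36.25 pt [ 454.6 -237.1]
shank 836 mean [ 505.3 -270.    12.6] zmax 13.9 ang 58.1 pt [ 505.8 -267.6]
```

View pics/c5.png

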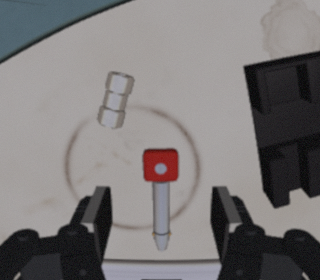

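```bash
python3 -m jog '[[[0.287,-0.303,0],0,0.48],[[0,0,-0.6],0,0.48],[[0,0,-0.9],0,0.48],[[0,0,-0.9],0,0.48],[[0,0,-0.45],0,0.48],[[0,0,-0.15],0,0.48],[[0,0,-0.05],0,0.48],[[0,0,0],0,0.48]]'
```

```text
time: 13.4
ee_pos: [0.4147, -0.2093, -0.0016]
ee_rot: [-0.974, -2.981, -0.001]
wrist_force: [-5.7, 3.1, 12.4]
finger_gap: 0.484
grip_force: 6.0
```

```bash
python3 -m jog '[[[0,0,0.12],0,0.48],[[0,0,0],0,0.48]]';  python3 -m jog '[[[0,0,0],0,0],[[0,0,0],0,0],[[0,0,0],0,0],[[0,0,0],0,0],[[0,0,0],0,0],[[0,0,0],0,0]]'
```

```text
time: 13.57
ee_pos: [0.4174, -0.2106, 0.0022]
ee_rot: [0.975, 2.986, -0.0]
wrist_force: [-0.4, 0.6, -0.2]
finger_gap: 0.48
grip_force: 0.0
time: 14.07
ee_pos: [0.4175, -0.2105, 0.0024]
ee_rot: [0.974, 2.985, -0.0]
wrist_force: [2.8, 0.3, 3.1]
finger_gap: 0.309
grip_force: 59.0
```

```bash
python3 -m jog '[[[0,0,0.6],0,0],[[0,0,0.9],0,0],[[0,0,0.8],0,0],[[0,0,0.24],0,0],[[0,0,0],0,0],[[0,0,0],0,0],[[0,0,0],0,0]]'
python3 - <<'E'
from h import *
st()
d=env.get_image('wrist');save(d,'w6.png');P=wcloud(d);np.savez('pics/w6.npz',P=P,**{k:d[k] for k in('image','z_map','mtx','camera_from_world')})
pin(d,P,(70,100),(360,520,-290,-150))
d=env.get_image('scene');save(d,'s6.png');P=cloud(d)*1000
pin(d,P,(70,100),(360,520,-290,-150))
for t in ['yoke_hole','hub_hole','lock_pin']:
    for r in env.recognise(d,t)[:2]: print(t,r)
a=cv2.imread('pics/w6.png')[120:400,140:500];b=cv2.imread('pics/s6.png')[150:290,330:460]
cv2.imwrite('pics/c6.png',np.hstack([cv2.resize(a,(410,319),interpolation=2),cv2.resize(b,(390,420),interpolation=2)[:319]]))
E
```

```text
time: 14.65
ee_pos: [0.4153, -0.2094, 0.0767]
ee_rot: [-0.974, -2.983, -0.001]
wrist_force: [-0.5, -0.5, -0.7]
finger_gap: 0.308
grip_force: 59.1
t 14.65 tcp mm [ 415.3 -209.4   76.7] yaw_y 53.84 F [-0.5 -0.5 -0.7] gap 0.308 grip 59.1 j [-0.47  0.31 -0.34  0.93 -0.    0.16]
red 1935 [ 414.  -210.3   87.1] ((440.9668884277344, -226.26300048828125), (26.802692413330078, 83.60014343261719), 60.0337028503418)
shank 222 mean [ 416.3 -212.2   87.7] zmax 88.6 ang -72.95 pt [ 416.2 -212.3]
shank 1205 mean [ 442.2 -229.7   85.8] zmax 87.6 ang -36.06 pt [ 442.  -229.7]
red 20 [ 409.9 -202.7   88.5] ((408.2680969238281, -205.00997924804688), (25.631874084472656, 5.230591773986816), 46.1394157409668)
shank 111 mean [ 461.9 -245.7   85.7] zmax 90.0 ang -32.08 pt [ 461.5 -246.1]
yoke_hole {'pixel': [387.9, 229.8], 'conf': 0.76}
hub_hole {'pixel': [378.2, 204.6], 'conf': 0.85}
```

View pics/c6.png

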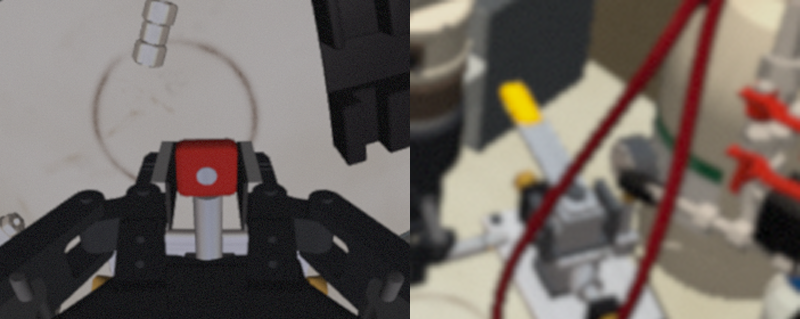

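```bash
python3 -m jog '[[[0.043,0.06,0.057],0,0],[[0.27,-0.197,0],0,0],[[0.27,-0.197,0],0,0],[[0.161,-0.118,0],0,0],[[0.108,-0.079,0],0,0],[[0,0,0],0,0],[[0,0,0],0,0]]'; python3 -c "
from h import *
s=st();p=s['ee_pos']*1000;print('xm',p[0]*.807-p[1]*.59,'ym',p[0]*.59+p[1]*.807)"
```

```text
time: 15.48
ee_pos: [0.4419, -0.2258, 0.0798]
ee_rot: [-0.975, -2.986, -0.0]
wrist_force: [0.6, -0.1, -1.3]
finger_gap: 0.31
grip_force: 59.1
t 15.48 tcp mm [ 441.9 -225.8   79.8] yaw_y 53.84 F [ 0.6 -0.1 -1.3] gap 0.31 grip 59.1 j [-0.47  0.36 -0.26  0.96  0.    0.16]
xm 489.8126905935966 ym 78.52741882506044
```

```bash
python3 -m jog '[[[0,0,-0.045],0,0],[[0.135,-0.098,0],0,0],[[0.135,-0.098,0],0,0],[[0.108,-0.079,0],0,0],[[0,0,0],0,0],[[0,0,0],0,0]]'; python3 -c "
from h import *
s=st();p=s['ee_pos']*1000;print('xm',p[0]*.807-p[1]*.59,'ym',p[0]*.59+p[1]*.807)"
```

```text
time: 15.98
ee_pos: [0.454, -0.2348, 0.0787]
ee_rot: [0.975, 2.986, -0.001]
wrist_force: [-0.5, -0.3, -1.4]
finger_gap: 0.31
grip_force: 59.0
t 15.98 tcp mm [ 454.  -234.8   78.7] yaw_y 53.82 F [-0.5 -0.3 -1.4] gap 0.31 grip 59.0 j [-0.48  0.38 -0.22  0.97 -0.    0.15]
xm 504.86941703755883 ym 78.38598491938231
```

```bash
python3 -m jog '[[[0.135,-0.098,0],0,0],[[0.135,-0.098,0],0,0],[[0.135,-0.098,0],0,0],[[0.135,-0.098,0],0,0],[[0,0,0],0,0]]'; python3 -c "
from h import *
s=st();p=s['ee_pos']*1000;print('xm',p[0]*.807-p[1]*.59,'ym',p[0]*.59+p[1]*.807)"
```

```text
time: 16.4
ee_pos: [0.4707, -0.2469, 0.0787]
ee_rot: [0.975, 2.985, -0.001]
wrist_force: [0.3, -2.1, -0.7]
finger_gap: 0.309
grip_force: 58.9
t 16.4 tcp mm [ 470.7 -246.9   78.7] yaw_y 53.81 F [ 0.3 -2.1 -0.7] gap 0.309 grip 58.9 j [-0.48  0.42 -0.16  0.99 -0.    0.15]
xm 525.5189524095508 ym 78.40788353246344
```

```bash
python3 -m jog '[[[0.135,-0.098,0],0,0],[[0.135,-0.098,0],0,0],[[0,0,0],0,0],[[0,0,0],0,0]]'; python3 -c "
from h import *
s=st();p=s['ee_pos']*1000;print('xm',p[0]*.807-p[1]*.59,'ym',p[0]*.59+p[1]*.807)"
```

```text
time: 16.73
ee_pos: [0.4784, -0.2526, 0.0787]
ee_rot: [0.975, 2.985, -0.001]
wrist_force: [-0.4, -3.1, -1.3]
finger_gap: 0.306
grip_force: 58.9
t 16.73 tcp mm [ 478.4 -252.6   78.7] yaw_y 53.81 F [-0.4 -3.1 -1.3] gap 0.306 grip 58.9 j [-0.49  0.43 -0.14  1.   -0.    0.15]
xm 535.1408771193138 ym 78.40965977003944
```

```bash
python3 -m jog '[[[-0.01,-0.013,0],0,0],[[0.108,-0.079,0],0,0],[[0.108,-0.079,0],0,0],[[0.108,-0.079,0],0,0],[[0,0,0],0,0],[[0,0,0],0,0]]'; python3 -c "
from h import *
s=st();p=s['ee_pos']*1000;print('xm',p[0]*.807-p[1]*.59,'ym',p[0]*.59+p[1]*.807)"
```

```text
time: 17.23
ee_pos: [0.488, -0.2598, 0.0788]
ee_rot: [0.975, 2.985, -0.0]
wrist_force: [-0.6, -2.3, -1.8]
finger_gap: 0.307
grip_force: 58.9
t 17.23 tcp mm [ 488.  -259.8   78.8] yaw_y 53.84 F [-0.6 -2.3 -1.8] gap 0.307 grip 58.9 j [-0.49  0.45 -0.1   1.01 -0.    0.14]
xm 547.1292816874047 ym 78.25457803192896
```

```bash
python3 -m jog '[[[0.081,-0.059,0],0,0],[[0.054,-0.039,0],0,0],[[0.027,-0.02,0],0,0],[[0,0,0],0,0],[[0,0,0],0,0]]'; python3 -m jog '[[[0.04,-0.03,0],0,0],[[0,0,0],0,0]]'; python3 -c "
from h import *
s=st();p=s['ee_pos']*1000;print('xm',p[0]*.807-p[1]*.59,'ym',p[0]*.59+p[1]*.807)"
```

```text
time: 17.65
ee_pos: [0.4923, -0.2629, 0.0787]
ee_rot: [0.975, 2.986, 0.0]
wrist_force: [-1.1, -1.4, -0.9]
finger_gap: 0.306
grip_force: 58.9
time: 17.82
ee_pos: [0.4925, -0.2631, 0.0785]
ee_rot: [-0.974, -2.985, -0.001]
wrist_force: [-3.2, 1.2, 1.7]
finger_gap: 0.309
grip_force: 59.2
t 17.82 tcp mm [ 492.5 -263.1   78.5] yaw_y 53.85 F [-3.2  1.2  1.7] gap 0.309 grip 59.2 j [-0.49  0.47 -0.09  1.02  0.    0.14]
xm 552.6538098223341 ym 78.23868108604722
```

```bash
python3 -m jog '[[[0.054,-0.039,0],0,0],[[0,0,0],0,0],[[0,0,0],0,0]]';  python3 -m jog '[[[0.054,-0.039,0],0,0],[[0,0,0],0,0],[[0,0,0],0,0]]'; python3 -c "
from h import *
s=st();p=s['ee_pos']*1000;print('xm',p[0]*.807-p[1]*.59,'ym',p[0]*.59+p[1]*.807)"
```

```text
time: 18.07
ee_pos: [0.4925, -0.2631, 0.0781]
ee_rot: [-0.973, -2.981, -0.003]
wrist_force: [-7.2, 3.3, 2.8]
finger_gap: 0.31
grip_force: 59.4
time: 18.32
ee_pos: [0.4926, -0.2631, 0.0777]
ee_rot: [-0.972, -2.978, -0.005]
wrist_force: [-9.9, 6.2, 4.4]
finger_gap: 0.307
grip_force: 59.6
t 18.32 tcp mm [ 492.6 -263.1   77.7] yaw_y 53.85 F [-9.9  6.2  4.4] gap 0.307 grip 59.6 j [-0.49  0.47 -0.08  1.03  0.    0.14]
xm 552.7546077166791 ym 78.25317056833552
```

```bash
python3 -m jog '[[[-0.054,0.039,0],0,0],[[0,0,0],0,0.45],[[0,0,0],0,0.45],[[0,0,0],0,0.45],[[0,0,0],0,0.45]]'
python3 - <<'E'
from h import *
st()
d=env.get_image('wrist');save(d,'w7.png');pin(d,wcloud(d),(70,100),(400,540,-320,-200))
E
```

```text
time: 18.73
ee_pos: [0.496, -0.2653, 0.0792]
ee_rot: [0.974, 2.985, -0.0]
wrist_force: [-0.3, -0.2, -1.2]
finger_gap: 0.451
grip_force: 0.0
t 18.73 tcp mm [ 496.  -265.3   79.2] yaw_y 53.86 F [-0.3 -0.2 -1.2] gap 0.451 grip 0.0 j [-0.49  0.47 -0.08  1.02  0.    0.14]
red 1935 [ 492.1 -263.4   87.5] ((493.79638671875, -264.32513427734375), (26.412092208862305, 24.22262954711914), 53.522239685058594)
shank 231 mean [ 494.3 -264.7   88.1] zmax 89.1 ang -24.46 pt [ 494.3 -264.8]
shank 113 mean [ 506.  -273.7   86.8] zmax 88.4 ang 54.87 pt [ 505.9 -273.7]
shank 471 mean [ 519.4 -284.9   99.1] zmax 99.8 ang 53.24 pt [ 519.4 -284.7]
```

```bash
python3 -m jog '[[[0,0,0.3],0,0.5],[[0,0,0.8],0,0.5],[[-0.5,0.366,0.3],0,0.5],[[-0.6,0.44,0],0,0],[[-0.4,0.29,0],0,0],[[0,0,0],0,0],[[0,0,0],0,0]]'
python3 - <<'E'
from h import *
st()
d=env.get_image('wrist');save(d,'w8.png');P=wcloud(d);pin(d,P,(70,100),(400,540,-320,-200))
d2=env.get_image('top');save(d2,'t8.png')
I=d['image'];
w=cv2.imread('pics/w8.png')[180:400,220:480];b=cv2.imread('pics/t8.png')[140:230,320:420]
cv2.imwrite('pics/c8.png',np.hstack([cv2.resize(w,(473,400),interpolation=2),cv2.resize(b,(327,400),interpolation=2)]))
E
```

```text
time: 19.37
ee_pos: [0.4502, -0.2322, 0.1217]
ee_rot: [0.974, 2.985, -0.0]
wrist_force: [0.2, -0.8, 0.5]
finger_gap: 0.005
grip_force: 0.0
t 19.37 tcp mm [ 450.2 -232.2  121.7] yaw_y 53.85 F [ 0.2 -0.8  0.5] gap 0.005 grip 0.0 j [-0.48  0.33 -0.17  1.07  0.    0.15]
red 0 [nan nan nan] ((0.0, 0.0), (0.0, 0.0), 0.0)
  return _methods._mean(a, axis=axis, dtype=dtype,
  ret = um.true_divide(
```

View pics/c8.png

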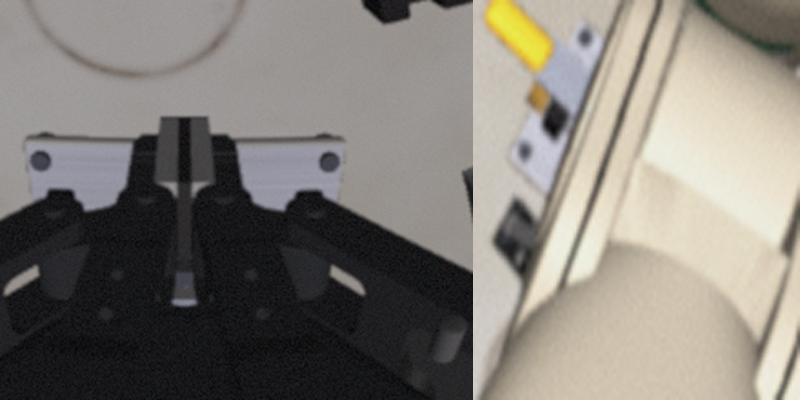

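```bash
python3 -m jog '[[[0,0,-0.5],0,0],[[0,0,-0.7],0,0],[[0,0,-0.3],0,0],[[0,0,0],0,0],[[0.269,-0.197,0],0,0],[[0.269,-0.197,0],0,0],[[0.135,-0.098,0],0,0],[[0,0,0],0,0],[[0,0,0],0,0]]'; python3 -m jog '[[[0.108,-0.079,0],0,0],[[0,0,0],0,0],[[0,0,0],0,0]]';python3 -m jog '[[[0.108,-0.079,0],0,0],[[0,0,0],0,0],[[0,0,0],0,0]]'
```

```text
time: 20.22
ee_pos: [0.4704, -0.2471, 0.076]
ee_rot: [0.975, 2.986, -0.0]
wrist_force: [0.3, -0.3, 0.1]
finger_gap: 0.001
grip_force: 0.0
time: 20.47
ee_pos: [0.4733, -0.2491, 0.0758]
ee_rot: [0.975, 2.986, 0.0]
wrist_force: [0.2, -0.3, -0.6]
finger_gap: -0.003
grip_force: 0.0
time: 20.72
ee_pos: [0.4746, -0.2504, 0.0751]
ee_rot: [-0.973, -2.982, -0.002]
wrist_force: [-4.0, 2.0, 2.0]
finger_gap: 0.001
grip_force: 2.7
```

```bash
python3 -m jog '[[[0.16,-0.118,0],0,0],[[0,0,0],0,0],[[0,0,0],0,0]]';python3 -m jog '[[[0.16,-0.118,0],0,0],[[0,0,0],0,0],[[0,0,0],0,0]]'
```

```text
time: 20.97
ee_pos: [0.4745, -0.2505, 0.074]
ee_rot: [-0.969, -2.971, -0.007]
wrist_force: [-13.8, 9.4, 9.2]
finger_gap: 0.003
grip_force: 8.8
time: 21.22
ee_pos: [0.4745, -0.2506, 0.0734]
ee_rot: [-0.965, -2.961, -0.013]
wrist_force: [-24.3, 17.8, 18.5]
finger_gap: -0.003
grip_force: 15.3
```

```bash
python3 -m jog '[[[-0.4,0.29,0],0,0],[[-0.6,0.44,0],0,0],[[-0.6,0.44,0.3],0,0],[[-0.6,0.44,0.9],0,0],[[-0.6,0.44,1],0,0],[[-0.6,0.44,1],0,0],[[-0.5,0.8,0.5],0,0],[[-0.5,0.8,0],0,0],[[-0.5,0.8,0],0,0],[[0,0,0],0,0],[[0,0,0],0,0]]'
python3 - <<'E'
from h import *
st()
for n in ['top','scene']:
    d=env.get_image(n);save(d,n+'9.png');P=cloud(d)*1000;x,y,z=np.moveaxis(P,-1,0)
    R,G,B=np.moveaxis(d['image'].astype(int),-1,0)
    b=(x>440)&(x<540)&(y>-320)&(y<-220)&(R>110)&(G<75)&(B<75);q=P[b];print(n,len(q),np.median(q,0).round(1),'xm',np.percentile(q[:,0]*.807-q[:,1]*.59,[2,98]).round(1),'ym',np.percentile(q[:,0]*.59+q[:,1]*.807,[2,98]).round(1))
    yel=(R>130)&(G>100)&(B<90)&(z>95)&(z<125)&(x>500)&(x<680)&(y<-100)&(y>-300);m=np.median(P[yel],0);print(' lever',np.degrees(np.arctan2(m[1]+291.5,m[0]-531)).round(2))
a=cv2.imread('pics/top9.png')[130:230,320:420];b=cv2.imread('pics/scene9.png')[170:270,340:440]
cv2.imwrite('pics/c9.png',np.hstack([cv2.resize(q,(400,400),interpolation=2) for q in (a,b)]))
E
```

```text
time: 22.13
ee_pos: [0.3391, -0.1114, 0.1872]
ee_rot: [0.971, 2.985, -0.0]
wrist_force: [0.8, -0.2, 0.3]
finger_gap: -0.002
grip_force: 0.0
t 22.13 tcp mm [ 339.1 -111.4  187.2] yaw_y 53.95 F [ 0.8 -0.2  0.3] gap -0.002 grip 0.0 j [-0.32 -0.02 -0.41  1.18 -0.    0.31]
top 91 [ 496.3 -263.9   88.3] xm [544.  568.1] ym [68.8 92. ]
 lever 53.57
scene 39 [ 487.8 -260.2   88. ] xm [541.8 565.1] ym [67.5 90.9]
 lever 54.67
```

View pics/c9.png

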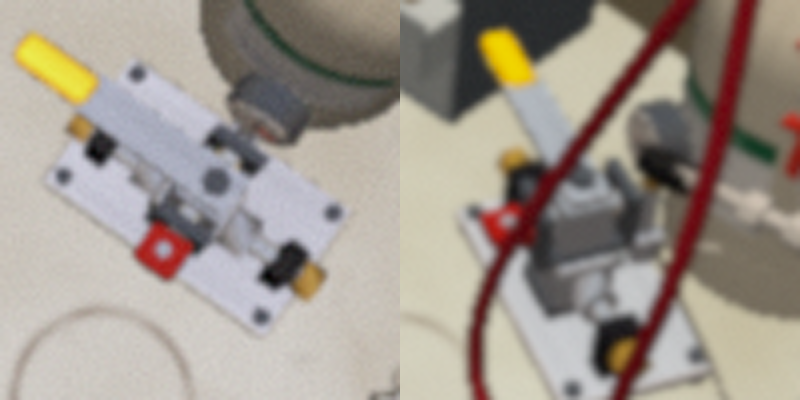

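The pin's head is flush against the front cheek (red head at about (165,250) in the left crop). The lever points along +y and the arm is clear, so I'm handing in.

```bash
python3 -c "
from h import *
print(env.job_done())"
```

```text
the job is handed in; nothing more can be done
None
```

The manifold is locked out: the lever is at off, the red pin is fully home through both cheeks and the hub, and the arm is clear. I handed the job in after about 22 s of robot time; no verdict was returned.

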